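# Stow the van bench for the road

### The job

Make the van bench safe for the road: push every tool case on the bench fully home into the bay of its own colour, letting the case's own front edge lift the bay's gravity catch (the gripper must not push on bays or catches) until the catch has dropped down behind it. Put every grinding wheel that is there hub up over the post, resting flat on the foot plate or on the other wheel. Leave the jar and brass nut where they are.

Things in the scene. Friction and masses are not known exactly. Their poses are not given: they have to be found in the camera images.
- case_red: red plastic tool case, 100 (own x) x 84 (own y) x 30 mm high, 0.35 kg or so, with a black upright grip fin in the middle of its lid: the fin is 60 mm along own x, 12 mm thick along own y, and reaches from 30 to 66 mm above the underside. Origin: centre of the underside; own z up. Both ends are alike, so it may go in either way round. May be absent.
- case_blue: blue plastic tool case, 100 (own x) x 84 (own y) x 30 mm high, 0.35 kg or so, with a black upright grip fin in the middle of its lid: the fin is 60 mm along own x, 12 mm thick along own y, and reaches from 30 to 66 mm above the underside. Origin: centre of the underside; own z up. Both ends are alike, so it may go in either way round. May be absent.
- case_yellow: yellow plastic tool case, 100 (own x) x 84 (own y) x 30 mm high, 0.35 kg or so, with a black upright grip fin in the middle of its lid: the fin is 60 mm along own x, 12 mm thick along own y, and reaches from 30 to 66 mm above the underside. Origin: centre of the underside; own z up. Both ends are alike, so it may go in either way round. May be absent.
- bay_red: bay for the red case, fixed on the bench, no floor (flag, stop, catch, bench stripe red). Origin: on the bench, centre of a fully home case; own +x = pushing-in direction, y left, z up. Guides' inner faces y = -44.5, +44.5 mm, 8 mm thick, 28 mm high, pointed noses at x = -134; stop face x = +53. A case set down before the noses has its centre at x = -186 mm or less; home is 0 with some 3 mm play.
- catch_red (a joint): red catch in bay_red: arm 10 mm wide, 50 g, free hinge. Pin at bay x -116, 48 mm up; arm at bay y +31 to +41 slopes down to its tip at x -55, 13 mm up. rad: 0 = down (rest), + = raised, max 0.9. A case pushed to +x lifts it to about 0.3 with its front edge; when the case's centre passes about x = -4 mm it drops behind the case by itself. Its bracket on the left guide is 61 mm high.
- bay_blue: bay for the blue case, fixed on the bench, no floor (flag, stop, catch, bench stripe blue). Origin: on the bench, centre of a fully home case; own +x = pushing-in direction, y left, z up. Guides' inner faces y = -44.5, +44.5 mm, 8 mm thick, 28 mm high, pointed noses at x = -134; stop face x = +53. A case set down before the noses has its centre at x = -186 mm or less; home is 0 with some 3 mm play.
- catch_blue (a joint): blue catch in bay_blue: arm 10 mm wide, 50 g, free hinge. Pin at bay x -116, 48 mm up; arm at bay y +31 to +41 slopes down to its tip at x -55, 13 mm up. rad: 0 = down (rest), + = raised, max 0.9. A case pushed to +x lifts it to about 0.3 with its front edge; when the case's centre passes about x = -4 mm it drops behind the case by itself. Its bracket on the left guide is 61 mm high.
- bay_yellow: bay for the yellow case, fixed on the bench, no floor (flag, stop, catch, bench stripe yellow). Origin: on the bench, centre of a fully home case; own +x = pushing-in direction, y left, z up. Guides' inner faces y = -44.5, +44.5 mm, 8 mm thick, 28 mm high, pointed noses at x = -134; stop face x = +53. A case set down before the noses has its centre at x = -186 mm or less; home is 0 with some 3 mm play.
- catch_yellow (a joint): yellow catch in bay_yellow: arm 10 mm wide, 50 g, free hinge. Pin at bay x -116, 48 mm up; arm at bay y +31 to +41 slopes down to its tip at x -55, 13 mm up. rad: 0 = down (rest), + = raised, max 0.9. A case pushed to +x lifts it to about 0.3 with its front edge; when the case's centre passes about x = -4 mm it drops behind the case by itself. Its bracket on the left guide is 61 mm high.
- rack: aluminium rail 340 mm wide and 50 mm high, fixed behind the three bays, which stand before it side by side, 105 mm apart, in any order of colours. Origin: on the bench at the middle bay's origin; axes as the bays'. In each bay a lip (y +34 to +44.5, x -45 to +53 mm, underside 33 mm up) overhangs the home place, so a case comes in only from the -x end, flat on the bench.
- wheel_a: grinding wheel with hub: brick-red disc 84 mm across and 12 mm thick, on it an aluminium hub 44 mm across from 12 to 36 mm above the underside, 26 mm bore right through; about 0.22 kg. Origin: centre of the underside (on the bore's axis); own z up, hub on top. May be absent.
- wheel_b: grinding wheel with hub: brick-red disc 84 mm across and 12 mm thick, on it an aluminium hub 44 mm across from 12 to 36 mm above the underside, 26 mm bore right through; about 0.22 kg. Origin: centre of the underside (on the bore's axis); own z up, hub on top. May be absent.
- post: fixed storage post: grey foot plate 80 x 80 x 6 mm and an upright steel post of 18 mm diameter whose top is 95 mm above the bench. Origin: on the post's axis at bench height. A first wheel rests on the foot plate (its underside 6 mm up), a second one on the first (42 mm up).
- jar: amber glass jar with steel cap, 56 mm across, 70 mm tall, a bystander to leave alone. Origin: centre of the underside.
- pipe_nut: brass hexagon nut, 42 mm across corners, 22 mm tall, a bystander to leave alone. Origin: centre of the underside.
Not all that is in view belongs to the job. What is shaped like the bay_red but purple is not meant.

How it is judged:
By the outcome, as a careful person would: the job done as asked, in the order asked, and still so for the second after the job is handed in, with the robot touching nothing.
Of case_red, case_blue, case_yellow only 2 to 3 are there at a start; the rules pass over those that are not, and their reading is None.
Of wheel_a, wheel_b only 1 to 2 are there at a start; the rules pass over those that are not, and their reading is None.
At some moment in a run one of case_red, case_blue, case_yellow, wheel_a, wheel_b may be knocked a few centimetres aside while the robot is not near it.
It also fails if it takes over 210 s, if anything falls off the work surface, if the arm or the gripper's body presses on something with over 40 N, if the wrist force passes 120 N, or if a joint passes its speed limit or range.

### The arm

A 7-joint arm with a two-finger parallel gripper is mounted at the origin on the work surface. World frame = base frame: x ahead of the robot, y to its left, z up, the work surface at z = 0. Lengths are in m, angles in rad, forces in N, time in s.
With the tool pointing down it reaches from about 0.425 to 1.025 m from the base axis. Payload 9.4 kg.
Tool frame: the origin (TCP) lies midway between the tips of the shut fingers; the grasp point (between the pads) lies 19 mm behind it; z points along the fingers, y is the line along which they close (so a half turn about z gives the same grasp; the last joint's range is limited). The gripper opens to 93 mm and grips with 3 to 60 N. Pads are 15 mm wide; open, the fingers measure 128 mm over their backs; the gripper's body (75 mm by 188 mm) begins 65 mm behind the grasp point.
Start: joints at [-1.239, 0.599, -0.003, 1.599, 0.002, 0.943, -0.08], TCP at [0.288, 0.665, 0.219] pointing down, gripper open.
Joint ranges: [-2.57, 2.57], [-0.35, 1.97], [-1.29, 1.29], [0.11, 2.56], [-1.05, 4.19], [0.11, 1.86], [-2.63, 2.63]. Speed limits (rad/s): [2.22, 2.22, 3.01, 3.01, 3.14, 3.14, 3.14].

### API

Orientations are given as a 3x3 rotation matrix whose columns are the frame's x, y, z axes.
In Python, from plant import r, get_image, camera_model, order gives the robot as it stands.
- The arm moves only by the tool play_rows, never from a script. Its argument "deltas" is a list of rows, each a list of 3 entries, a list of its own where there are three numbers: the opening in per cent of the stroke, from 0 (shut) to 100 (fully open), then the shift along the world's x, y, z in units of 25 mm (1.0 is 25 mm), then the turn about the world's z in units of 6 degrees (1.0 is 6 degrees). A call has 1 to 20 rows; each row shifts and turns the commanded pose from where the row before left it; what a row does not reach is not made up. A row lasts 1/10 s, in which the tool goes at most 50 mm and 8.59 degrees, less where a joint would pass 70% of its speed; a pose out of reach is approached as far as the arm can. A call is refused whole if a number of a shift passes 1 or a number of a turn 1, either way. A call with a gripper value outside its range is refused whole. The fingers move at their own pace and stop on an object; the grip force is fixed at half the most. Time passes only in rows, so rows that do not move let the fingers close. It gives the time, the measured TCP pose, the force, the opening and the grip force at its end, in the units of the state.
- r.sense(): the state, without advancing time (a new reading comes with each control period).
- get_image(name): name is "scene" or "side" or "wrist"; returns the picture (384x512x3 uint8, red, green, blue); there is no depth.
- camera_model(name): a dict with "fx", "fy", "cx", "cy" (pixels), "k1" (the pictures are not rectified: a ray, as slopes to the right and down, at radius r is drawn at 1 + k1 r^2 times it, then the intrinsics apply), "R" (3x3) and "t" (3): a world point X has camera coordinates R X + t. Camera axes: x right, y down, z forward; pixel columns grow to the right and rows downward; lengths in m; the calibration is good to about 2 mm. A picture is of the moment at which its call begins: read the wrist's pose just before it. camera_model takes no time and is no camera call; for the wrist camera it gives the pose at the moment of the call.
- order.hand_in(): hands the job in; it is judged then, once.
The state is a dict: "t": time; "qpos": joint angles; "joint_vel": joint speeds; "joint_efforts": joint torques, N m; "position": TCP position; "ee_rot": TCP orientation; "wrist_force": force on the tool from outside, world axes, zero at the start; "torque": the same for the moment, N m; "grip_width": finger opening in m; "grasp_force": force on a finger pad.
Only numpy, scipy, OpenCV 4.12 (cv2) and the standard library are available. Lean on these libraries where they do the work, as an engineer would, in place of code of your own. Each camera call takes 0.05 s, during which the arm holds its last target. There are 200 camera calls.

## Working session

There is one attempt and no reset: what is moved stays moved. The work goes in short steps, Python scripts to look and compute and a tool call to move; the robot and the scene stay as the last step left them, time stands still between calls to the robot, and variables do not carry over. Pictures are saved under pics/ and viewed, at most 14 in all, crops included, and the job is handed in when it is done.

Besides the shell and the picture viewer there is one more tool, called after "Emit:" as name([rows], argument=value, ...), one row to a line, values as JSON. play_rows: Moves the arm, as the interface text tells. Its arguments: {"type":"object","properties":{"deltas":{"type":"array"}},"required":["deltas"]}

```bash
mkdir -p pics; cat > h.py <<'E'
import numpy as np, cv2
from plant import r, get_image, camera_model, order
def save(n,f,crop=None,s=1):
    im=get_image(n)
    np.save('pics/'+f+'.npy',im)
    if crop: im=im[crop[1]:crop[3],crop[0]:crop[2]]
    cv2.imwrite('pics/'+f+'.png',cv2.resize(im[:,:,::-1],None,fx=s,fy=s,interpolation=cv2.INTER_CUBIC))
def px(n,u,v,z,m=None):
    m=m or camera_model(n); d=np.array([(u-m['cx'])/m['fx'],(v-m['cy'])/m['fy']]); p=d.copy()
    for _ in range(20): p=d/(1+m['k1']*(p@p))
    R=np.array(m['R']);t=np.array(m['t']); c=-R.T@t; w=R.T@np.array([*p,1]); return c+w*(z-c[2])/w[2]
def proj(n,X,m=None):
    m=m or camera_model(n); c=np.array(m['R'])@np.array(X)+np.array(m['t']); p=c[:2]/c[2]; p=p*(1+m['k1']*(p@p)); return p*[m['fx'],m['fy']]+[m['cx'],m['cy']]
E
python3 - <<'E'
from h import *
np.set_printoptions(precision=3,suppress=True)
s=r.sense();print(s['t'],s['position'],s['ee_rot'],s['grip_width'])
save('scene','s0',None,1.5);save('side','d0',None,1.5)
for n in('scene','side','wrist'):
    m=camera_model(n);print(n,m['fx'],-np.array(m['R']).T@np.array(m['t']))
E
```

```text
0.0 [0.288 0.665 0.218] [[-0.918  0.397 -0.001]
 [ 0.397  0.918 -0.002]
 [-0.    -0.002 -1.   ]] 0.09275079979198549
scene 443.57581975144177 [ 0.909 -0.517  0.902]
side 440.7092164486937 [-0.086 -0.745  0.731]
wrist 327.9143071992329 [0.222 0.694 0.383]
```

View pics/s0.png

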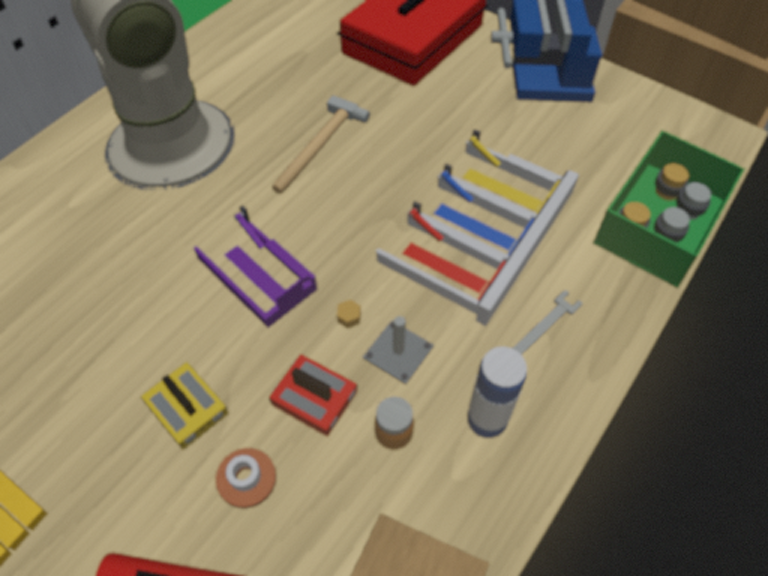

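View pics/d0.png

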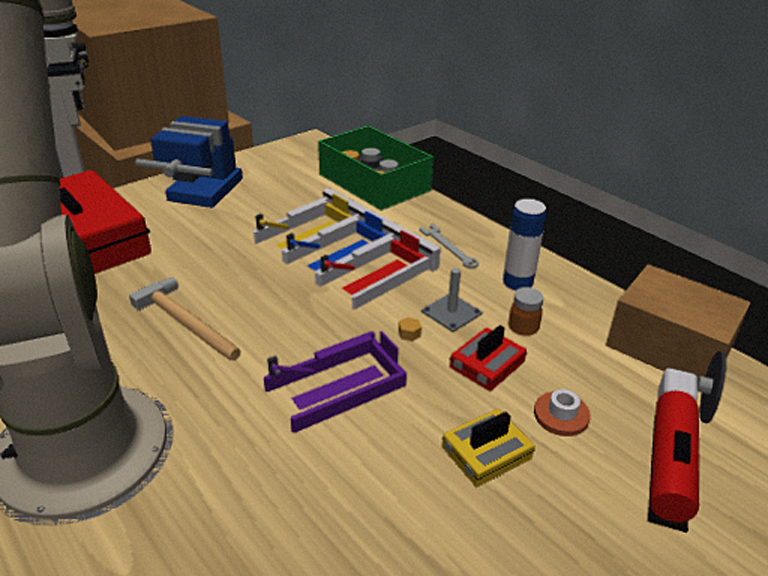

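Candidates (picture px at 1.5x): red case (313,392) against the red toolbox (410,30) and the red grinder (170,565). Yellow case (185,400) against the yellow object (10,515). There is one wheel (246,475) and no blue case. The bays at the rail are red (445,268), blue (475,228) and yellow (505,190); the purple one (258,270) is a decoy.

```bash
python3 - <<'E'
from h import *
a=np.load('pics/s0.npy')[:,:,::-1]
cv2.imwrite('pics/c1.png',cv2.resize(a[85:215,245:395],None,fx=5,fy=4.6,interpolation=cv2.INTER_CUBIC))
cv2.imwrite('pics/c2.png',cv2.resize(a[200:345,85:295],None,fx=3.8,fy=3.8,interpolation=cv2.INTER_CUBIC))
E
```

```text
(no output)
```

View pics/c1.png

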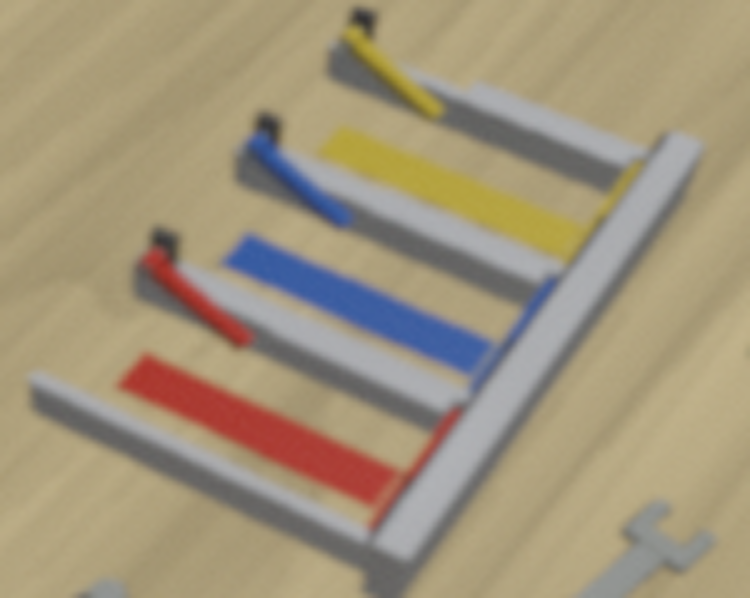

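View pics/c2.png

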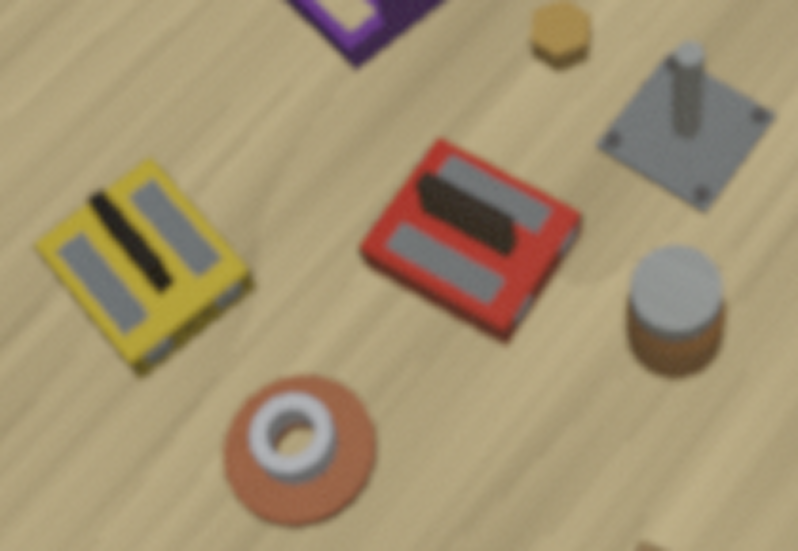

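```bash
python3 - <<'E'
from h import *
from scipy.optimize import least_squares
np.set_printoptions(precision=4,suppress=True)
m=camera_model('scene')
P=lambda u,v,z:px('scene',85+u/3.8-.5+.13,200+v/3.8-.5+.13,z,m)[:2]
Q=lambda u,v,z:px('scene',245+u/5-.4,85+v/4.6-.4,z,m)[:2]
for n,c in dict(yel=[(150,160),(252,275),(140,365),(37,243)],red=[(440,140),(581,217),(507,332),(362,248)]).items():
    w=np.array([P(*q,.03) for q in c]);d=np.roll(w,-1,0)-w
    print(n,w.mean(0),np.hypot(*d.T),np.degrees(np.arctan2(d[:,1],d[:,0])))
print('fins',[P(*q,.066) for q in [(97,197),(165,285),(425,180),(512,232)]])
print('wheel',P(300,450,.012),P(292,433,.036),'post',P(689,53,.095),P(686,130,.006),'plate',np.mean([P(598,147,.006),P(774,115,.006)],0),'jar',P(676,290,.07),'nut',P(560,25,.022))
obs=[]
for k,q in zip((-1,0,1),[(250,338),(347,218),(440,108)]): obs.append((Q(*q,.017),(-.055,k*.105+.034)))
for k,q in zip((-1,0,1),[(164,236),(267,122),(362,15)]): obs.append((Q(*q,.061),(-.116,k*.105+.048)))
obs.append((Q(33,376,.026),(-.134,-.105-.0485)))
rail=[Q(*q,.05) for q in[(672,132),(703,148),(410,560),(372,540)]];print('rail',rail)
obs+= [(rail[1],(None,.17)),(rail[2],(None,-.17))]
def f(p):
    c,s=np.cos(p[2]),np.sin(p[2]);o=[]
    for w,b in obs:
        d=w-p[:2];l=[c*d[0]+s*d[1],-s*d[0]+c*d[1]]
        if b[0] is not None:o.append(l[0]-b[0])
        o.append(l[1]-b[1])
    return o
a=rail[1]-rail[2]
s=least_squares(f,[.8,0,np.arctan2(a[1],a[0])-np.pi/2])
print('rack',s.x,np.degrees(s.x[2]),np.array(s.fun)*1000)
np.save('rack.npy',s.x)
E
```

```text
yel [ 0.446  -0.3726] [0.1003 0.0772 0.1017 0.0787] [ -9.5061 -99.3869 171.3108  79.6011]
red [ 0.5848 -0.2484] [0.0972 0.0796 0.0978 0.0796] [   5.83    -82.9647 -174.1798   96.5832]
fins [array([ 0.4168, -0.3682]), array([ 0.4852, -0.3825]), array([ 0.5568, -0.2504]), array([ 0.6154, -0.2462])]
wheel [ 0.5855 -0.398 ] [ 0.5846 -0.3969] post [ 0.6364 -0.1116] [ 0.6365 -0.112 ] plate [ 0.6371 -0.1124] jar [ 0.7077 -0.2222] nut [ 0.536  -0.1057]
rail [array([0.6833, 0.3424]), array([0.7025, 0.3409]), array([0.7211, 0.008 ]), array([0.701 , 0.0078])]
rack [0.6266 0.1731 0.0579] 3.3175856094967417 [-2.4147  5.5134 -3.4433  5.237  -2.5232  6.8391  1.7449 -2.499   2.2502
 -4.4905  1.958  -3.7958  2.4281  0.2879 -6.8187 -0.2736]
```

Emit:
play_rows([
  [100,[0,0,1],0],
  [100,[0.1,-0.5,1],0],
  [100,[0.3,-1,0],0],
  [100,[0.3,-1,0],0],
  [100,[0.3,-1,0],0],
  [100,[0.3,-1,0],0],
  [100,[0.3,-1,0],0],
  [100,[0.3,-1,0],0],
  [100,[0.3,-1,0],0.5],
  [100,[0.3,-1,0],0.5],
  [100,[0.3,-1,0],0.5],
  [100,[0.3,-1,0],0.5],
  [100,[0.3,-1,0],0.5],
  [100,[0.3,-1,0],0.5],
  [100,[0.3,-1,0],0.5],
  [100,[0.3,-1,0],0.5],
  [100,[0.3,-1,0],0.5],
  [100,[0.3,-1,0],0.2],
  [100,[0.3,-1,0],0],
  [100,[0.3,-1,0],0],
])

```text
t: 2.1
position: [0.4257, 0.2015, 0.2685]
ee_rot: [[-0.997, -0.083, -0.0], [-0.083, 0.997, -0.0], [0.0, -0.0, -1.0]]
wrist_force: [0.4, -0.0, -0.5]
grip_width: 0.0929
grasp_force: 0.0
```

```bash
python3 - <<'E'
from h import *
save('wrist','w0',None,1.5)
s=r.sense();print(s['t'],s['position'],s['ee_rot'],s['wrist_force'])
E
```

```text
2.15 [0.42673007 0.19734665 0.2684487 ] [[-9.96847035e-01 -7.93471869e-02 -1.13993652e-04]
 [-7.93467369e-02  9.96844584e-01 -2.22935621e-03]
 [ 2.90527099e-04 -2.21328210e-03 -9.99997508e-01]] [ 0.55178603 -5.07340613  0.62821159]
```

View pics/w0.png

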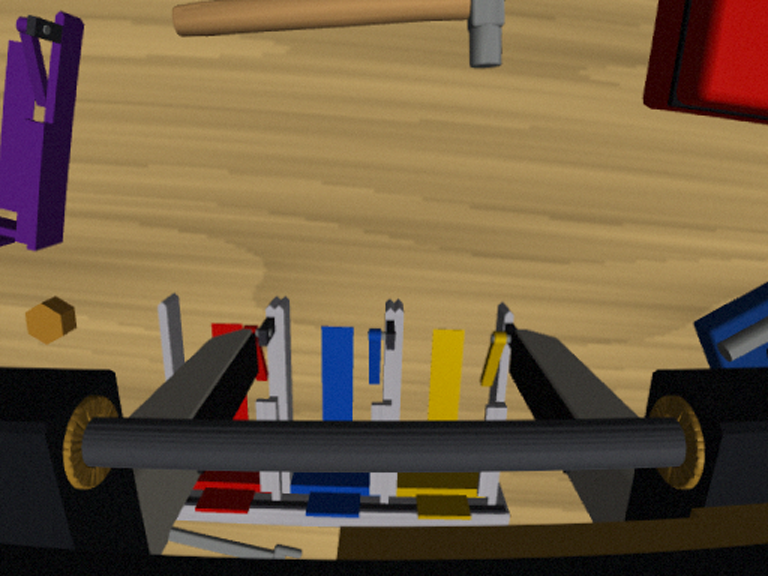

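```bash
python3 - <<'E'
from h import *
np.set_printoptions(precision=4,suppress=True)
m=camera_model('wrist')
now=np.array([.42673,.19735]);old=np.array([.4257,.2015]);a=.0037
R=np.array([[np.cos(a),-np.sin(a)],[np.sin(a),np.cos(a)]])
def W(u,v,z): return old+R@(px('wrist',u/1.5-.17,v/1.5-.17,z,m)[:2]-now)
print('noses',[W(*q,.028) for q in[(170,294),(279,298),(395,300),(503,304)]])
s=[W(*q,.0) for q in[(227,325),(337,327),(447,331)]];print('stripe starts',s)
print('blue stripe bottom',W(337,418,0),'yel',W(447,416,0))
print('nut',W(48,311,.022))
print('rail ends',W(183,518,.05),W(508,522,.05))
for q in [(.6266,.1731)]:
  pass
p=np.load('rack.npy');c,sn=np.cos(p[2]),np.sin(p[2])
for y in(-.1535,-.0525,.0525,.1535): print(p[:2]+[c*-.134-sn*y,sn*-.134+c*y])
E
```

```text
noses [array([0.4927, 0.0187]), array([0.488 , 0.1151]), array([0.4812, 0.2156]), array([0.477 , 0.3098])]
stripe starts [array([0.5284, 0.0608]), array([0.5212, 0.165 ]), array([0.5165, 0.2687])]
blue stripe bottom [0.6181 0.1705] yel [0.6066 0.2798]
nut [ 0.5216 -0.1017]
rail ends [0.7136 0.0298] [0.6889 0.3436]
[0.5017 0.0121]
[0.4959 0.1129]
[0.4898 0.2177]
[0.484  0.3186]
```

Emit:
play_rows([
  [100,[0.35,-1,0],0.25],
  [100,[0.35,-1,0],0],
  [100,[0.35,-1,0],0],
  [100,[0.35,-1,0],0],
  [100,[0.35,-1,0],0],
  [100,[0.35,-1,0],0],
  [100,[0.35,-1,0],0],
  [100,[0.35,-1,0],0],
  [100,[0.35,-1,0],0],
  [100,[0.35,-1,0],0],
  [100,[0.35,-1,0],0],
  [100,[0.35,-1,0],0],
  [100,[0.35,-1,0],0],
  [100,[0.35,-1,0],0],
  [100,[0.35,-1,0],0],
  [100,[0.35,-1,0],0],
  [100,[0.35,-1,0],0],
  [100,[0.35,-1,0],0],
  [100,[0,0,0],0],
  [100,[0,0,0],0],
])

```text
t: 4.15
position: [0.5829, -0.2472, 0.268]
ee_rot: [[-0.994, -0.108, -0.001], [-0.108, 0.994, 0.001], [0.001, 0.001, -1.0]]
wrist_force: [-0.0, 0.6, -0.3]
grip_width: 0.0929
grasp_force: 0.0
```

```bash
python3 - <<'E'
from h import *
np.set_printoptions(precision=4,suppress=True)
m=camera_model('wrist')
s=r.sense();print(s['t'],s['position'],s['ee_rot'][:,1])
import pickle;pickle.dump(m,open('m1.pkl','wb'))
save('wrist','w1',None,1.5);print(r.sense()['position'])
E
```

```text
4.15 [ 0.5829 -0.2472  0.268 ] [-0.1084  0.9941  0.0007]
[ 0.5829 -0.2463  0.2682]
```

View pics/w1.png

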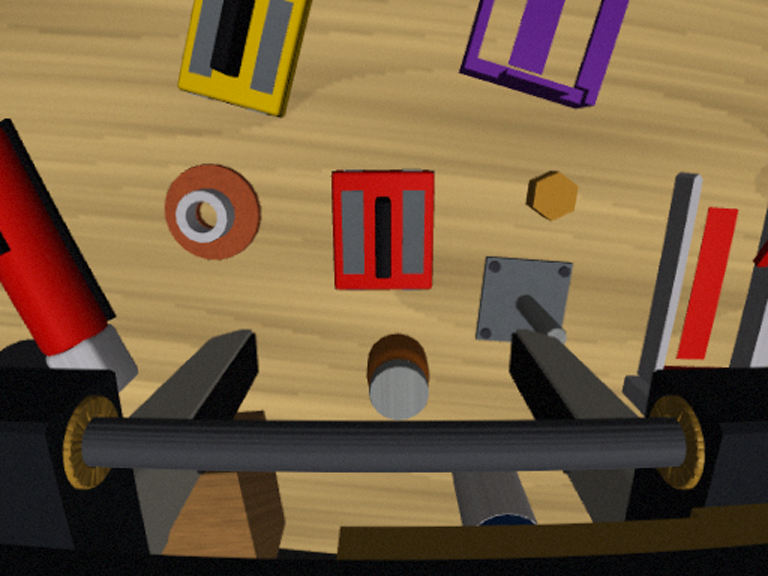

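```bash
cat >> h.py <<'E'
def WW(m,u,v,z,s=1.5): return px('wrist',(u+.5)/s-.5,(v+.5)/s-.5,z,m)[:2]
E
python3 - <<'E'
from h import *
import pickle
np.set_printoptions(precision=4,suppress=True)
m=pickle.load(open('m1.pkl','rb'))
w=np.array([WW(m,*q,.03) for q in[(333,171),(433,171),(433,289),(335,289)]]);d=np.roll(w,-1,0)-w
print('red',w.mean(0),np.hypot(*d.T),np.degrees(np.arctan2(d[:,1],d[:,0])))
print('fin',WW(m,383,238,.066),WW(m,383,197,.066),WW(m,383,278,.066))
print('wheel',WW(m,213,211,.012),WW(m,203,215,.036),'nut',WW(m,551,195,.022),'plate',np.mean([WW(m,*q,.006) for q in[(487,257),(572,265),(561,343),(477,337)]],0),'posttop',WW(m,555,335,.095))
w=[WW(m,*q,.03) for q in[(180,86),(281,115),(312,0)]];print('yel',w)
print('red stripe',WW(m,721,208,0),WW(m,691,358,0),'nose',WW(m,687,174,.028))
E
```

```text
red [ 0.5791 -0.2475] [0.0806 0.0991 0.0839 0.099 ] [  96.287     7.7214  -83.7355 -174.1657]
fin [ 0.5779 -0.2481] [ 0.5472 -0.2514] [ 0.6091 -0.2446]
wheel [ 0.5799 -0.3957] [ 0.5801 -0.396 ] nut [ 0.5338 -0.1111] plate [ 0.6331 -0.1111] posttop [ 0.6311 -0.1133]
yel [array([ 0.4805, -0.4196]), array([ 0.4952, -0.3381]), array([ 0.4083, -0.3207])]
red stripe [0.5266 0.0585] [0.675  0.0705] nose [ 0.5017 -0.0003]
```

Emit:
play_rows([
  [100,[-0.16,-0.06,-1],0],
  [100,[0,0,-1],0],
  [100,[0,0,-1],0],
  [100,[0,0,-1],0],
  [60,[0,0,-1],0],
  [60,[0,0,-1],0],
  [60,[0,0,-1],0],
  [60,[0,0,-1],0],
  [60,[0,0,-0.8],0],
  [60,[0,0,-0.5],0],
  [60,[0,0,0],0],
  [0,[0,0,0],0],
  [0,[0,0,0],0],
  [0,[0,0,0],0],
  [0,[0,0,0],0],
  [0,[0,0,0],0],
  [0,[0,0,0],0],
  [0,[0,0,0],0],
])

```text
t: 6.0
position: [0.5792, -0.2486, 0.0363]
ee_rot: [[-0.994, -0.109, 0.0], [-0.109, 0.994, 0.0], [-0.0, 0.0, -1.0]]
wrist_force: [-0.4, 0.2, 2.7]
grip_width: 0.0119
grasp_force: 30.0
```

Emit:
play_rows([
  [0,[0,0,0.6],0],
  [0,[0,0,1],0],
  [0,[0,0,1],0],
  [0,[-0.2,0.3,1],0],
  [0,[-0.4,0.9,0.5],0],
  [0,[-0.45,1,0],0],
  [0,[-0.45,1,0],0],
  [0,[-0.45,1,0],-0.48],
  [0,[-0.45,1,0],0],
  [0,[-0.45,1,0],0],
  [0,[-0.45,1,0],0],
  [0,[-0.45,1,0],0],
  [0,[-0.45,1,0],0],
  [0,[-0.45,1,0],0],
  [0,[-0.45,1,0],0],
  [0,[-0.45,1,0],0],
  [0,[0,0,0],0],
  [0,[0,0,0],0],
])

```text
t: 7.8
position: [0.4405, 0.0566, 0.1392]
ee_rot: [[-0.998, -0.061, 0.001], [-0.061, 0.998, 0.0], [-0.001, 0.0, -1.0]]
wrist_force: [0.9, -0.1, -3.1]
grip_width: 0.0122
grasp_force: 30.0
```

Emit:
play_rows([
  [0,[0,0,-1],0],
  [0,[0,0,-1],0],
  [0,[0,0,-1],0],
  [0,[0,0,-0.8],0],
  [0,[0,0,-0.32],0],
  [0,[0,0,0],0],
  [0,[0,0,0],0],
  [50,[0,0,0],0],
  [50,[0,0,0],0],
  [50,[0,0,0],0],
  [50,[0,0,1],0],
  [50,[0,0,1],0],
  [50,[0,0,1],0],
  [50,[0,0,1],0],
  [50,[0,0,1],0],
  [50,[0,0,1],0],
  [50,[0,0,1],0],
  [50,[0,0,1],0],
  [50,[0,0,1],0],
  [50,[0,0,0],0],
])

```text
t: 9.8
position: [0.4417, 0.0565, 0.2635]
ee_rot: [[-0.998, -0.059, 0.005], [-0.059, 0.998, 0.002], [-0.005, 0.001, -1.0]]
wrist_force: [0.4, 0.6, -0.0]
grip_width: 0.0465
grasp_force: 0.0
```

```bash
python3 - <<'E'
from h import *
import pickle
np.set_printoptions(precision=4,suppress=True)
get_image('side')
m=camera_model('wrist')
s=r.sense();print(s['t'],s['position'],s['ee_rot'][:,1])
pickle.dump(m,open('m2.pkl','wb'))
save('wrist','w2',None,1.5)
E
```

```text
9.85 [0.441  0.0565 0.262 ] [-0.0595  0.9982  0.0011]
```

View pics/w2.png

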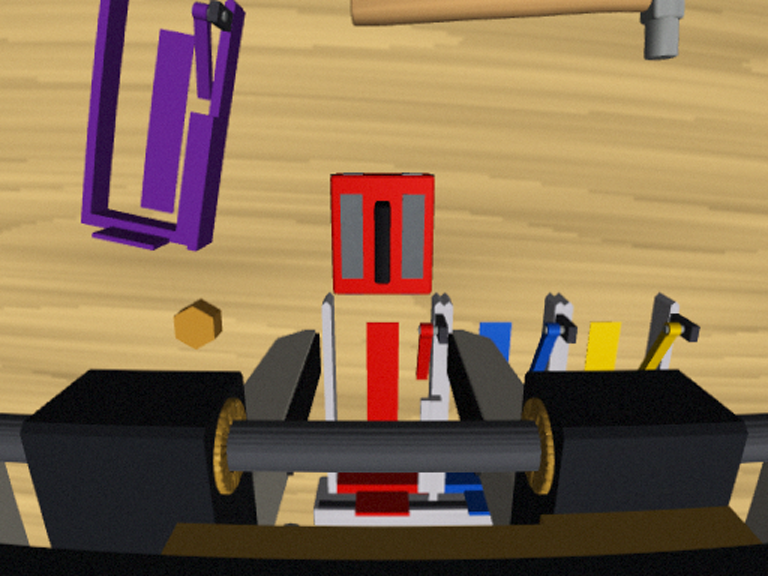

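```bash
python3 - <<'E'
from h import *
import pickle
np.set_printoptions(precision=4,suppress=True)
m=pickle.load(open('m2.pkl','rb'))
w=np.array([WW(m,*q,.03) for q in[(331,176),(434,176),(434,294),(334,294)]]);d=np.roll(w,-1,0)-w
print('red',w.mean(0),np.hypot(*d.T),np.degrees(np.arctan2(d[:,1],d[:,0])))
print('fin',WW(m,383,202,.066),WW(m,383,282,.066))
for z,l in((0,[(367,322),(399,322),(368,420),(398,420)]),(.028,[(327,294),(334,310),(434,310),(437,296)])):
  print([WW(m,*q,z) for q in l])
print('noses',[WW(m,*q,.028) for q in[(327,294),(437,296),(447,296),(550,295),(564,296),(660,295)]])
print('nut',WW(m,198,324,.022))
E
```

```text
red [0.4414 0.0565] [0.0819 0.0982 0.0846 0.0981] [  93.4708    4.9726  -86.5555 -176.5777]
fin [0.409  0.0543] [0.4697 0.058 ]
[array([0.5275, 0.0467]), array([0.5257, 0.0763]), array([0.6303, 0.053 ]), array([0.6285, 0.0825])]
[array([0.4939, 0.0118]), array([0.5079, 0.0182]), array([0.5027, 0.1039]), array([0.49  , 0.1053])]
noses [array([0.4939, 0.0118]), array([0.49  , 0.1053]), array([0.4895, 0.1138]), array([0.4834, 0.2025]), array([0.4836, 0.2149]), array([0.4777, 0.3011])]
nut [ 0.5307 -0.1028]
```

Emit:
play_rows([
  [50,[0,0,-1],0],
  [50,[0,0,-1],0],
  [50,[0,0,-1],0],
  [50,[0,0,-1],0],
  [50,[0,0,-1],0],
  [50,[0,0,-1],0],
  [50,[0,0,-1],0],
  [50,[0,0,-1],0],
  [50,[0,0,-0.7],0],
  [50,[0,0,-0.3],0],
  [50,[0,0,0],0],
  [0,[0,0,0],0],
  [0,[0,0,0],0],
  [0,[0,0,0],0],
  [0,[0,0,0],0],
  [0,[0,0,0],0],
])

```text
t: 11.5
position: [0.4407, 0.0562, 0.0361]
ee_rot: [[-0.998, -0.059, 0.001], [-0.059, 0.998, 0.0], [-0.001, 0.0, -1.0]]
wrist_force: [-0.2, -0.0, 4.6]
grip_width: 0.0119
grasp_force: 30.0
```

Emit:
play_rows([
  [0,[0.4,0.024,0],0],
  [0,[0.4,0.024,0],0],
  [0,[0.4,0.024,0],0],
  [0,[0.4,0.024,0],0],
  [0,[0.4,0.024,0],0],
  [0,[0.4,0.024,0],0],
  [0,[0.4,0.024,0],0],
  [0,[0.4,0.024,0],0],
  [0,[0,0,0],0],
])

```text
t: 12.4
position: [0.5218, 0.0612, 0.0357]
ee_rot: [[-0.998, -0.059, 0.001], [-0.059, 0.998, 0.0], [-0.001, 0.0, -1.0]]
wrist_force: [-1.5, -0.5, 5.2]
grip_width: 0.012
grasp_force: 30.0
```

Emit:
play_rows([
  [0,[0.4,0.024,0],0],
  [0,[0.4,0.024,0],0],
  [0,[0.4,0.024,0],0],
  [0,[0.4,0.024,0],0],
  [0,[0.4,0.024,0],0],
  [0,[0.4,0.024,0],0],
  [0,[0.4,0.024,0],0],
  [0,[0.4,0.024,0],0],
  [0,[0.4,0.024,0],0],
  [0,[0,0,0],0],
])

```text
t: 13.4
position: [0.6119, 0.0665, 0.0356]
ee_rot: [[-0.998, -0.059, 0.001], [-0.059, 0.998, 0.0], [-0.001, -0.0, -1.0]]
wrist_force: [-0.7, -0.3, 5.2]
grip_width: 0.012
grasp_force: 30.0
```

Emit:
play_rows([
  [0,[0.2,0.012,0],0],
  [0,[0.2,0.012,0],0],
  [0,[0.2,0.012,0],0],
  [0,[0,0,0],0],
])

```text
t: 13.8
position: [0.6257, 0.0674, 0.0356]
ee_rot: [[-0.998, -0.059, -0.0], [-0.059, 0.998, -0.0], [0.0, -0.0, -1.0]]
wrist_force: [-2.6, -0.1, 5.0]
grip_width: 0.0119
grasp_force: 30.0
```

Emit:
play_rows([
  [0,[0.08,0.005,0],0],
  [0,[0.08,0.005,0],0],
  [0,[0,0,0],0],
])

```text
t: 14.1
position: [0.6283, 0.0675, 0.0356]
ee_rot: [[-0.998, -0.059, -0.002], [-0.059, 0.998, -0.0], [0.002, 0.0, -1.0]]
wrist_force: [-4.3, -0.2, 4.3]
grip_width: 0.012
grasp_force: 30.0
```

Emit:
play_rows([
  [0,[0.06,0.004,0],0],
  [0,[0.06,0.004,0],0],
  [0,[0,0,0],0],
])

```text
t: 14.4
position: [0.6317, 0.0678, 0.0356]
ee_rot: [[-0.998, -0.059, -0.001], [-0.059, 0.998, -0.0], [0.001, 0.0, -1.0]]
wrist_force: [-6.6, 0.2, 7.0]
grip_width: 0.0117
grasp_force: 30.0
```

Emit:
play_rows([
  [0,[0.08,0.005,0],0],
  [0,[0.04,0.002,0],0],
  [0,[0,0,0],0],
])

```text
t: 14.7
position: [0.6345, 0.0679, 0.0356]
ee_rot: [[-0.998, -0.059, -0.002], [-0.059, 0.998, -0.0], [0.002, 0.0, -1.0]]
wrist_force: [-6.0, -0.3, 6.2]
grip_width: 0.0117
grasp_force: 30.0
```

```bash
python3 - <<'E'
from h import *
save('side','d1',(160,110,320,220),4.5)
E
```

```text
(no output)
```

View pics/d1.png

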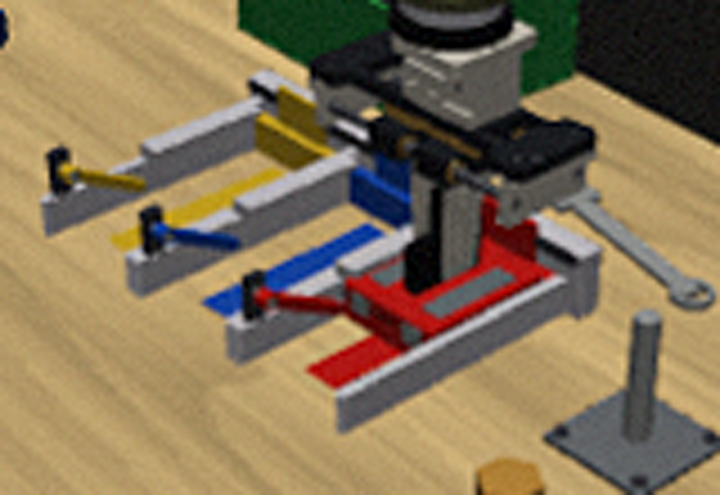

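Emit:
play_rows([
  [0,[0.08,0.005,0],0],
  [0,[0.08,0.005,0],0],
  [0,[0,0,0],0],
])

```text
t: 15.05
position: [0.6352, 0.068, 0.0356]
ee_rot: [[-0.998, -0.059, -0.008], [-0.059, 0.998, -0.0], [0.008, 0.0, -1.0]]
wrist_force: [-16.4, -0.3, 15.8]
grip_width: 0.0115
grasp_force: 30.0
```

Emit:
play_rows([
  [0,[0.08,0.005,0],0],
  [0,[0,0,0],0],
])

```text
t: 15.25
position: [0.6355, 0.0681, 0.0355]
ee_rot: [[-0.998, -0.059, -0.011], [-0.059, 0.998, -0.0], [0.011, 0.0, -1.0]]
wrist_force: [-21.6, -0.3, 20.2]
grip_width: 0.012
grasp_force: 30.0
```

Emit:
play_rows([
  [0,[-0.2,-0.012,0],0],
  [0,[0,0,0],0],
  [25,[0,0,0],0],
  [25,[0,0,0],0],
  [25,[0,0,0],0],
  [25,[0,0,0.6],0],
  [25,[0,0,1],0],
  [25,[0,0,1],0],
  [25,[0,0,1],0],
  [25,[-0.4,-0.6,1],0],
  [25,[-0.4,-1,1],0],
  [25,[-0.4,-1,1],0],
  [25,[-0.4,-1,0],0],
  [25,[-0.4,-1,0],0],
  [25,[-0.4,-1,0],0],
  [25,[-0.4,-1,0],0],
])

```text
t: 16.85
position: [0.5663, -0.098, 0.202]
ee_rot: [[-0.998, -0.059, 0.002], [-0.059, 0.998, -0.0], [-0.002, -0.0, -1.0]]
wrist_force: [-0.1, -0.2, -0.4]
grip_width: 0.0231
grasp_force: 0.0
```

```bash
python3 - <<'E'
from h import *
a=[]
for n,c in(('side',(160,110,320,220)),('scene',(245,85,395,215))):
    im=get_image(n)[c[1]:c[3],c[0]:c[2],::-1];a.append(cv2.resize(im,(400,300),interpolation=cv2.INTER_CUBIC))
cv2.imwrite('pics/e1.png',np.hstack(a)); print(r.sense()['position'],r.sense()['t'])
E
```

```text
[ 0.56516499 -0.10116421  0.20202751] 16.95
```

View pics/e1.png

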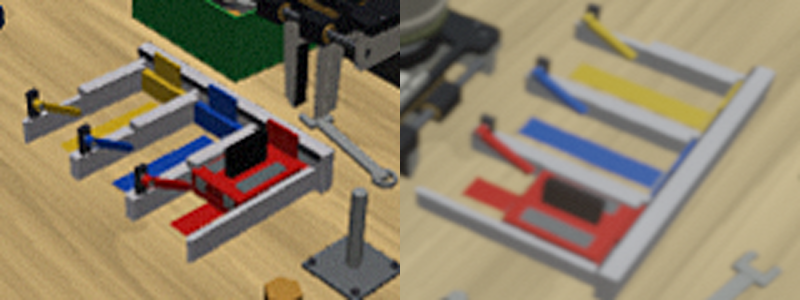

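Emit:
play_rows([
  [50,[-0.45,-1,1],-0.3],
  [50,[-0.45,-1,1],-0.3],
  [50,[-0.45,-1,0.64],-0.3],
  [50,[-0.45,-1,0],-0.3],
  [50,[-0.45,-1,0],-0.3],
  [50,[-0.45,-1,0],-0.3],
  [50,[-0.45,-1,0],-0.3],
  [50,[-0.45,-1,0],-0.17],
  [50,[-0.45,-1,0],0],
  [50,[-0.45,-1,0],0],
  [50,[-0.4,-0.6,0],0],
  [50,[0,0,0],0],
  [50,[0,0,0],0],
])

```text
t: 18.25
position: [0.4445, -0.3613, 0.2671]
ee_rot: [[-0.984, 0.178, 0.001], [0.178, 0.984, 0.0], [-0.001, 0.0, -1.0]]
wrist_force: [0.5, 0.8, 0.5]
grip_width: 0.0466
grasp_force: 0.0
```

```bash
python3 - <<'E'
from h import *
import pickle
np.set_printoptions(precision=4,suppress=True)
m=camera_model('wrist')
s=r.sense();print(s['t'],s['position'],s['ee_rot'][:,1])
pickle.dump(m,open('m3.pkl','wb'))
save('wrist','w3',None,1.5)
E
```

```text
18.25 [ 0.4445 -0.3613  0.2671] [0.1776 0.9841 0.0004]
```

View pics/w3.png

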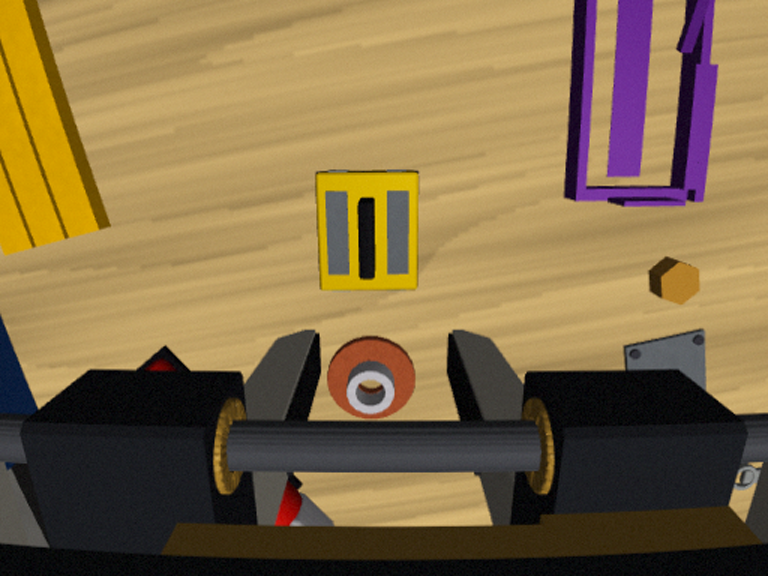

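```bash
python3 - <<'E'
from h import *
import pickle
np.set_printoptions(precision=4,suppress=True)
m=pickle.load(open('m3.pkl','rb'))
w=np.array([WW(m,*q,.03) for q in[(317,171),(418,172),(416,290),(320,290)]]);d=np.roll(w,-1,0)-w
print('yel',w.mean(0),np.hypot(*d.T),np.degrees(np.arctan2(d[:,1],d[:,0])))
print('fin',WW(m,367,197,.066),WW(m,367,279,.066))
print('wheel',WW(m,371,377,.012),WW(m,370,390,.036))
print(r.sense()['position'])
E
```

```text
yel [ 0.4395 -0.3736] [0.0812 0.0989 0.082  0.0998] [  79.2158  -10.1435 -100.1712  169.3944]
fin [ 0.4074 -0.367 ] [ 0.4692 -0.3786]
wheel [ 0.578 -0.397] [ 0.5788 -0.3975]
[ 0.4449 -0.3608  0.267 ]
```

Emit:
play_rows([
  [50,[-0.24,-0.49,-1],0],
  [50,[0,0,-1],0],
  [50,[0,0,-1],0],
  [50,[0,0,-1],0],
  [50,[0,0,-1],0],
  [50,[0,0,-1],0],
  [50,[0,0,-1],0],
  [50,[0,0,-1],0],
  [50,[0,0,-0.8],0],
  [50,[0,0,-0.43],0],
  [50,[0,0,0],0],
  [50,[0,0,0],0],
  [0,[0,0,0],0],
  [0,[0,0,0],0],
  [0,[0,0,0],0],
  [0,[0,0,0],0],
  [0,[0,0,0],0],
])

```text
t: 20.0
position: [0.438, -0.3741, 0.0361]
ee_rot: [[-0.984, 0.177, 0.0], [0.177, 0.984, 0.0], [-0.0, 0.0, -1.0]]
wrist_force: [-1.2, -0.4, 5.5]
grip_width: 0.012
grasp_force: 30.0
```

Emit:
play_rows([
  [0,[0,0,0.6],0],
  [0,[0,0,1],0],
  [0,[0,0,1],0],
  [0,[0,0.3,1],0],
  [0,[0.2,0.7,0.6],0],
  [0,[0.2,1,0],0],
  [0,[0.2,1,0],0.3],
  [0,[0.2,1,0],0.3],
  [0,[0.2,1,0],0.3],
  [0,[0.2,1,0],0.3],
  [0,[0.2,1,0],0.3],
  [0,[0.2,1,0],0.3],
  [0,[0,1,0],0.3],
  [0,[0,1,0],0.17],
  [0,[0,1,0],0],
  [0,[0,1,0],0],
  [0,[0,1,0],0],
  [0,[0,1,0],0],
  [0,[0,1,0],0],
  [0,[-0.2,1,0],0],
])

```text
t: 22.0
position: [0.4731, 0.0268, 0.1407]
ee_rot: [[-0.998, -0.059, 0.0], [-0.059, 0.998, -0.0], [-0.0, -0.0, -1.0]]
wrist_force: [0.3, 0.9, -3.8]
grip_width: 0.0117
grasp_force: 30.0
```

Emit:
play_rows([
  [0,[-0.2,1,0],0],
  [0,[-0.2,1,0],0],
  [0,[-0.2,1,0],0],
  [0,[-0.2,1,0],0],
  [0,[-0.2,1,0],0],
  [0,[-0.2,1,0],0],
  [0,[-0.2,1,0],0],
  [0,[-0.2,1,0],0],
  [0,[-0.2,0.8,0],0],
  [0,[0,0.5,0],0],
  [0,[0,0,0],0],
  [0,[0,0,0],0],
])

```text
t: 23.2
position: [0.428, 0.2574, 0.1407]
ee_rot: [[-0.998, -0.059, -0.0], [-0.059, 0.998, -0.001], [0.0, -0.001, -1.0]]
wrist_force: [-0.1, -0.2, -3.2]
grip_width: 0.0118
grasp_force: 30.0
```

Emit:
play_rows([
  [0,[0,0.34,-1],0],
  [0,[0,0,-1],0],
  [0,[0,0,-1],0],
  [0,[0,0,-0.8],0],
  [0,[0,0,-0.38],0],
  [0,[0,0,0],0],
  [0,[0,0,0],0],
  [50,[0,0,0],0],
  [50,[0,0,0],0],
  [50,[0,0,0],0],
  [50,[0,0,1],0],
  [50,[0,0,1],0],
  [50,[0,0,1],0],
  [50,[0,0,1],0],
  [50,[0,0,1],0],
  [50,[0,0,1],0],
  [50,[0,0,1],0],
  [50,[0,0,1],0],
  [50,[0,0,1],0],
  [50,[0,0,0],0],
])

```text
t: 25.2
position: [0.4291, 0.2675, 0.2644]
ee_rot: [[-0.998, -0.059, 0.004], [-0.059, 0.998, 0.004], [-0.004, 0.004, -1.0]]
wrist_force: [0.3, -0.1, -1.2]
grip_width: 0.0467
grasp_force: 0.0
```

```bash
python3 - <<'E'
from h import *
import pickle
np.set_printoptions(precision=4,suppress=True)
get_image('side')
m=camera_model('wrist')
s=r.sense();print(s['t'],s['position'],s['ee_rot'][:,1])
pickle.dump(m,open('m4.pkl','wb'))
save('wrist','w4',None,1.5)
E
```

```text
25.25 [0.4284 0.2673 0.2628] [-0.0597  0.9982  0.0024]
```

View pics/w4.png

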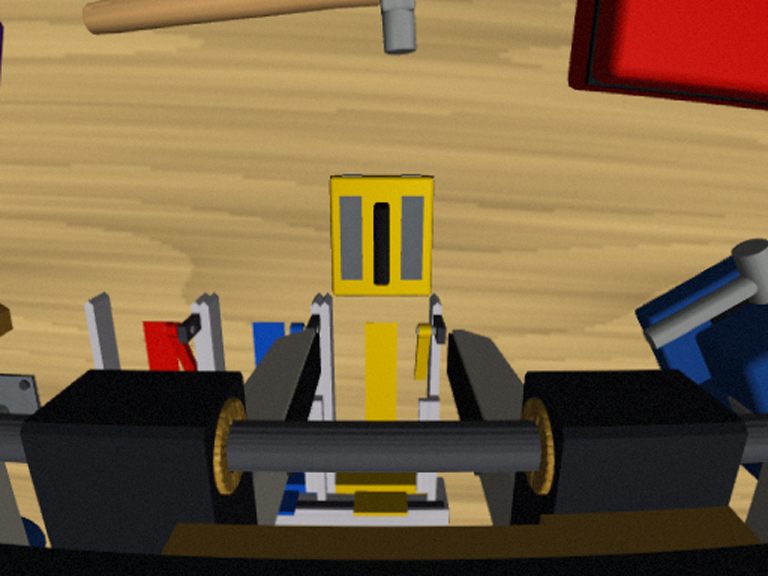

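Emit:
play_rows([
  [50,[0,0,-1],0],
  [50,[0,0,-1],0],
  [50,[0,0,-1],0],
  [50,[0,0,-1],0],
  [50,[0,0,-1],0],
  [50,[0,0,-1],0],
  [50,[0,0,-1],0],
  [50,[0,0,-1],0],
  [50,[0,0,-0.7],0],
  [50,[0,0,-0.3],0],
  [50,[0,0,0],0],
  [0,[0,0,0],0],
  [0,[0,0,0],0],
  [0,[0,0,0],0],
  [0,[0,0,0],0],
  [0,[0,0,0],0],
])

```text
t: 26.9
position: [0.4281, 0.2667, 0.0368]
ee_rot: [[-0.998, -0.059, 0.001], [-0.059, 0.998, 0.0], [-0.001, 0.0, -1.0]]
wrist_force: [-0.9, 1.0, -0.1]
grip_width: 0.0118
grasp_force: 30.0
```

Emit:
play_rows([
  [0,[0.4,0.024,0],0],
  [0,[0.4,0.024,0],0],
  [0,[0.4,0.024,0],0],
  [0,[0.4,0.024,0],0],
  [0,[0.4,0.024,0],0],
  [0,[0.4,0.024,0],0],
  [0,[0.4,0.024,0],0],
  [0,[0.4,0.024,0],0],
  [0,[0,0,0],0],
])

```text
t: 27.8
position: [0.5082, 0.2716, 0.0366]
ee_rot: [[-0.998, -0.059, -0.0], [-0.059, 0.998, 0.0], [0.0, 0.0, -1.0]]
wrist_force: [-1.7, -0.6, 6.2]
grip_width: 0.0118
grasp_force: 30.0
```

Emit:
play_rows([
  [0,[0.4,0.024,0],0],
  [0,[0.4,0.024,0],0],
  [0,[0.4,0.024,0],0],
  [0,[0.4,0.024,0],0],
  [0,[0.4,0.024,0],0],
  [0,[0.4,0.024,0],0],
  [0,[0.4,0.024,0],0],
  [0,[0.4,0.024,0],0],
  [0,[0.4,0.024,0],0],
  [0,[0.4,0.024,0],0],
  [0,[0,0,0],0],
])

```text
t: 28.9
position: [0.6077, 0.2777, 0.0366]
ee_rot: [[-0.998, -0.059, -0.001], [-0.059, 0.998, 0.0], [0.001, 0.0, -1.0]]
wrist_force: [-2.4, -0.0, 5.7]
grip_width: 0.0122
grasp_force: 30.0
```

Emit:
play_rows([
  [0,[0.15,0.009,0],0],
  [0,[0.15,0.009,0],0],
  [0,[0.15,0.009,0],0],
  [0,[0.1,0.006,0],0],
  [0,[0,0,0],0],
])

```text
t: 29.4
position: [0.6193, 0.2786, 0.0365]
ee_rot: [[-0.998, -0.06, -0.004], [-0.06, 0.998, -0.0], [0.004, 0.0, -1.0]]
wrist_force: [-8.5, -0.8, 11.0]
grip_width: 0.0119
grasp_force: 30.0
```

Emit:
play_rows([
  [0,[0.08,0.005,0],0],
  [0,[0.08,0.005,0],0],
  [0,[0,0,0],0],
])

```text
t: 29.7
position: [0.6212, 0.2789, 0.0366]
ee_rot: [[-0.998, -0.06, -0.008], [-0.06, 0.998, -0.001], [0.008, -0.0, -1.0]]
wrist_force: [-15.3, -2.0, 16.2]
grip_width: 0.0118
grasp_force: 30.0
```

Emit:
play_rows([
  [0,[0.1,0.005,0],0],
  [0,[0,0,0],0],
])

```text
t: 29.9
position: [0.6216, 0.2789, 0.0365]
ee_rot: [[-0.998, -0.06, -0.012], [-0.06, 0.998, -0.001], [0.012, -0.0, -1.0]]
wrist_force: [-21.4, -1.6, 20.9]
grip_width: 0.0115
grasp_force: 30.0
```

Emit:
play_rows([
  [0,[0.1,0.005,0],0],
  [0,[0,0,0],0],
])

```text
t: 30.1
position: [0.6222, 0.2789, 0.0363]
ee_rot: [[-0.998, -0.061, -0.015], [-0.061, 0.998, -0.002], [0.015, -0.001, -1.0]]
wrist_force: [-26.3, -1.6, 24.4]
grip_width: 0.0115
grasp_force: 30.0
```

Hard stop. I'll back off, release, rise, and head out to where both cameras see the rack.

Emit:
play_rows([
  [0,[-0.3,-0.015,0],0],
  [0,[0,0,0],0],
  [25,[0,0,0],0],
  [25,[0,0,0],0],
  [25,[0,0,0],0],
  [25,[0,0,0.6],0],
  [25,[0,0,1],0],
  [25,[0,0,1],0],
  [25,[0,0,1],0],
  [25,[-0.4,-0.6,1],0],
  [25,[-0.4,-1,1],0],
  [25,[-0.4,-1,1],0],
  [25,[-0.4,-1,1],0],
  [25,[-0.4,-1,1],0],
  [25,[-0.4,-1,1],0],
  [25,[-0.4,-1,0],0],
  [25,[-0.4,-1,0],0],
  [25,[-0.4,-1,0],0],
  [25,[-0.4,-1,0],0],
  [25,[-0.4,-1,0],0],
])

```text
t: 32.1
position: [0.5128, 0.0123, 0.2774]
ee_rot: [[-0.998, -0.059, 0.001], [-0.059, 0.998, 0.0], [-0.001, 0.0, -1.0]]
wrist_force: [-0.4, -0.9, -0.7]
grip_width: 0.023
grasp_force: 0.0
```

Emit:
play_rows([
  [100,[0.1,-1,0],0],
  [100,[0.1,-1,0],0],
  [100,[0.2,-1,0],0],
  [100,[0.2,-1,0],0],
  [100,[0.2,-1,0],0],
  [100,[0.2,-1,0],0],
  [100,[0.2,-1,0],0],
  [100,[0.2,-1,0],0],
  [100,[0.2,-1,0],0],
  [100,[0.2,-1,0],0],
  [100,[0.2,-1,0],0],
  [100,[0.2,-1,0],0],
  [100,[0.2,-1,0],0],
  [100,[0.2,-1,0],0],
  [100,[0.2,-1,0],0],
  [100,[0,0,0],0],
  [100,[0,0,0],0],
])

```text
t: 33.8
position: [0.5828, -0.3618, 0.2769]
ee_rot: [[-0.998, -0.058, 0.0], [-0.058, 0.998, -0.0], [-0.0, -0.0, -1.0]]
wrist_force: [0.2, 1.1, 0.3]
grip_width: 0.093
grasp_force: 0.0
```

```bash
python3 - <<'E'
from h import *
import pickle
np.set_printoptions(precision=4,suppress=True)
m=camera_model('wrist');s=r.sense();print(s['t'],s['position'],s['ee_rot'][:,1])
pickle.dump(m,open('m5.pkl','wb'))
w=get_image('wrist');a=[cv2.resize(w[:,:,::-1],(400,300))]
np.save('pics/w5.npy',w)
a.append(np.zeros((300,400,3),np.uint8))
b=[]
for n,c in(('side',(160,110,320,220)),('scene',(245,85,395,215))):
    im=get_image(n)[c[1]:c[3],c[0]:c[2],::-1];b.append(cv2.resize(im,(400,300),interpolation=cv2.INTER_CUBIC))
a[1]=cv2.resize(w[80:305,20:320,::-1],(400,300))
cv2.imwrite('pics/e2.png',np.vstack([np.hstack(a),np.hstack(b)]))
E
```

```text
33.8 [ 0.5828 -0.3618  0.2769] [-0.058   0.9983 -0.    ]
```

View pics/e2.png

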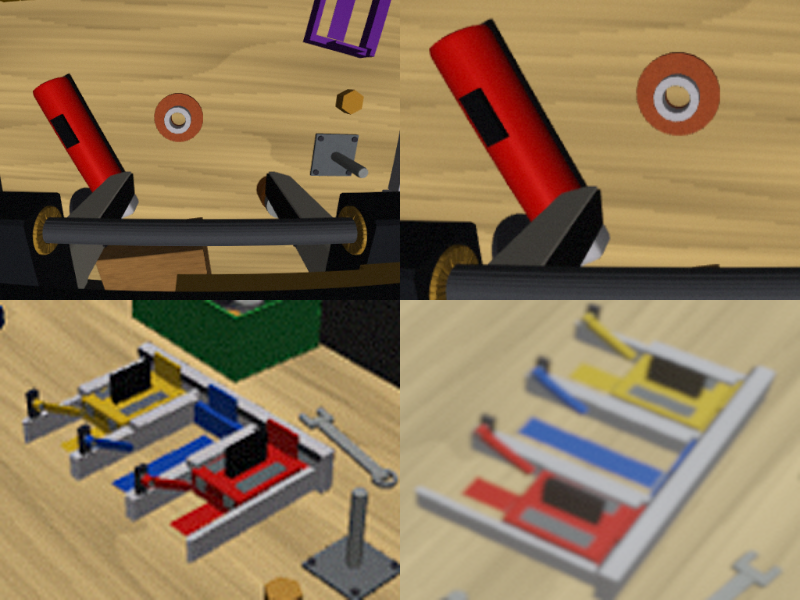

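```bash
python3 - <<'E'
from h import *
import pickle
np.set_printoptions(precision=4,suppress=True)
m=pickle.load(open('m5.pkl','rb'))
for q,z in(((228.5,149.8),.012),((227,153.5),.036)): print('wheel',px('wrist',*q,z,m)[:2])
S=1.28
print('plate',np.mean([px('wrist',u*S,v*S,.006,m)[:2] for u,v in[(315,134),(358,135),(353,178),(310,174)]],0),'top',px('wrist',361*S,171.5*S,.095,m)[:2])
a=np.load('pics/s0.npy').astype(int);b=get_image('scene').astype(int)
def mask(i,c):
    R,G,B=i[...,0],i[...,1],i[...,2]
    return (R>120)&(G<80)&(B<80) if c=='r' else (R>130)&(G>110)&(B<70)
for c,cols,rows in(('r',range(277,300,3),(135,163)),('y',range(315,335,3),(88,112))):
  for k in cols:
    print(c,k,[np.where(mask(i,c)[rows[0]:rows[1],k])[0]+rows[0] for i in(a,b)])
E
```

```text
wheel [ 0.58   -0.3978]
wheel [ 0.5809 -0.3977]
plate [ 0.6343 -0.1118] top [ 0.6313 -0.1164]
r 277 [array([139, 140, 141, 142, 143, 144, 145]), array([139, 140, 141, 142, 143, 144, 145, 146])]
r 280 [array([145, 146, 147, 148]), array([145, 146, 147, 148, 149])]
r 283 [array([148, 149, 150, 151]), array([148, 149, 150, 151])]
r 286 [array([151, 152, 153, 154]), array([151, 152, 153, 154])]
r 289 [array([153, 154, 155, 156, 157]), array([153, 154, 155, 156, 157])]
r 292 [array([155, 156, 157, 158, 159]), array([156, 157, 158, 159])]
r 295 [array([], dtype=int64), array([], dtype=int64)]
r 298 [array([], dtype=int64), array([160, 161, 162])]
y 315 [array([92, 93, 94]), array([], dtype=int64)]
y 318 [array([93, 94, 95, 96, 97]), array([93, 95, 96, 97, 98])]
y 321 [array([ 98,  99, 100]), array([ 98,  99, 100])]
y 324 [array([101, 102, 103]), array([102, 103])]
y 327 [array([104, 105, 106]), array([104, 105, 106])]
y 330 [array([106, 107, 108, 109]), array([107, 108, 109])]
y 333 [array([], dtype=int64), array([], dtype=int64)]
```

Emit:
play_rows([
  [70,[-0.11,-0.83,-0.5],0],
  [70,[0,-0.6,-1],0],
  [70,[0,0,-1],0],
  [70,[0,0,-1],0],
  [70,[0,0,-1],0],
  [70,[0,0,-1],0],
  [70,[0,0,-1],0],
  [70,[0,0,-1],0],
  [70,[0,0,-1],0],
  [70,[0,0,-1],0],
  [70,[0,0,-0.6],0],
  [70,[0,0,-0.35],0],
  [70,[0,0,0],0],
  [70,[0,0,0],0],
])

```text
t: 35.4
position: [0.5809, -0.3975, 0.016]
ee_rot: [[-0.998, -0.059, 0.001], [-0.059, 0.998, -0.001], [-0.001, -0.001, -1.0]]
wrist_force: [1.0, -0.1, 0.8]
grip_width: 0.0654
grasp_force: 0.0
```

Emit:
play_rows([
  [0,[0,0,0],0],
  [0,[0,0,0],0],
  [0,[0,0,0],0],
  [0,[0,0,0],0],
  [0,[0,0,0],0],
  [0,[0,0,0],0],
])

```text
t: 36.0
position: [0.5808, -0.3975, 0.0158]
ee_rot: [[-0.998, -0.059, 0.001], [-0.059, 0.998, -0.001], [-0.001, -0.001, -1.0]]
wrist_force: [-0.7, 0.3, 5.4]
grip_width: 0.0433
grasp_force: 30.0
```

Emit:
play_rows([
  [0,[0,0,0.6],0],
  [0,[0,0,1],0],
  [0,[0,0,1],0],
  [0,[0,0,1],0],
  [0,[0,0,1],0],
  [0,[0.1,0.4,0.6],0],
  [0,[0.2,1,0],0],
  [0,[0.2,1,0],0],
  [0,[0.2,1,0],0],
  [0,[0.2,1,0],0],
  [0,[0.2,1,0],0],
  [0,[0.2,1,0],0],
  [0,[0.2,1,0],0],
  [0,[0.2,1,0],0],
  [0,[0.2,1,0],0],
  [0,[0.2,1,0],0],
  [0,[0,1,0],0],
  [0,[0,0,0],0],
  [0,[0,0,0],0],
])

```text
t: 37.9
position: [0.6327, -0.1109, 0.1451]
ee_rot: [[-0.998, -0.061, -0.001], [-0.061, 0.998, 0.0], [0.001, 0.0, -1.0]]
wrist_force: [-0.5, -1.0, -1.6]
grip_width: 0.0431
grasp_force: 30.0
```

```bash
python3 - <<'E'
from h import *
np.set_printoptions(precision=4,suppress=True)
s=r.sense();print(s['t'],s['position'],s['wrist_force'])
b=[]
for n,c in(('side',(250,140,350,215)),('scene',(210,170,330,260))):
    im=get_image(n)[c[1]:c[3],c[0]:c[2],::-1];b.append(cv2.resize(im,(400,300),interpolation=cv2.INTER_CUBIC))
cv2.imwrite('pics/e3.png',np.hstack(b))
E
```

```text
37.9 [ 0.6327 -0.1109  0.1451] [-0.4542 -1.0202 -1.6463]
```

View pics/e3.png

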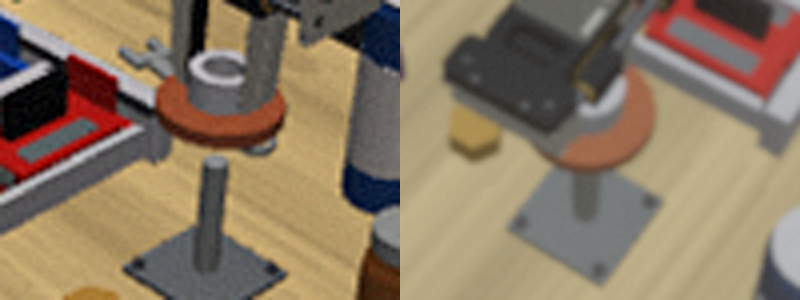

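```bash
python3 - <<'E'
from h import *
np.set_printoptions(precision=4,suppress=True)
f=lambda u,v,z:px('side',250+(u+.5)/4-.5,140+(v+.5)/4-.5,z)[:2]
print('hub',f(219,68,.1653),'disc',f(220.5,105,.1413),'post',f(215,162,.095),'plate',np.mean([f(*q,.006) for q in[(123,269),(287,272),(205,222)]][:2],0))
print('tcp proj',(proj('side',(.6327,-.1109,.1653))-[250,140])*4)
E
```

```text
hub [ 0.6262 -0.1139] disc [ 0.6248 -0.1193] post [ 0.6282 -0.1164] plate [ 0.6291 -0.1162]
tcp proj [221.2675  61.2285]
```

Emit:
play_rows([
  [0,[0.04,-0.04,-0.4],0],
  [0,[0,0,-0.4],0],
  [0,[0,0,-0.4],0],
  [0,[0,0,-0.3],0],
  [0,[0,0,-0.2],0],
  [0,[0,0,0],0],
])

```text
t: 38.6
position: [0.6335, -0.1132, 0.1016]
ee_rot: [[-0.998, -0.059, -0.001], [-0.059, 0.998, 0.0], [0.001, 0.0, -1.0]]
wrist_force: [-0.7, 0.2, -2.6]
grip_width: 0.0437
grasp_force: 30.0
```

Emit:
play_rows([
  [0,[0,0,-0.5],0],
  [0,[0,0,-0.5],0],
  [0,[0,0,-0.5],0],
  [0,[0,0,-0.5],0],
  [0,[0,0,-0.5],0],
  [0,[0,0,-0.4],0],
  [0,[0,0,-0.2],0],
  [0,[0,0,-0.06],0],
  [0,[0,0,0],0],
])

```text
t: 39.5
position: [0.634, -0.1133, 0.0236]
ee_rot: [[-0.998, -0.059, 0.0], [-0.059, 0.998, -0.0], [-0.0, -0.0, -1.0]]
wrist_force: [-1.0, -1.2, -2.3]
grip_width: 0.0434
grasp_force: 30.0
```

Emit:
play_rows([
  [0,[0,0,-0.04],0],
  [0,[0,0,-0.02],0],
  [0,[0,0,0],0],
])

```text
t: 39.8
position: [0.6341, -0.1132, 0.0224]
ee_rot: [[-0.998, -0.059, 0.001], [-0.059, 0.998, -0.0], [-0.001, -0.0, -1.0]]
wrist_force: [-1.4, -0.4, -1.9]
grip_width: 0.0437
grasp_force: 30.0
```

Within about 0.6 mm of the plate: release and withdraw straight up, then away.

Emit:
play_rows([
  [0,[0,0,-0.02],0],
  [70,[0,0,0],0],
  [70,[0,0,0],0],
  [70,[0,0,0],0],
  [70,[0,0,0.4],0],
  [70,[0,0,0.8],0],
  [70,[0,0,1],0],
  [70,[0,0,1],0],
  [70,[0,0,1],0],
  [70,[0,0,1],0],
  [70,[0,0,1],0],
  [70,[0,0,1],0],
  [70,[0,0,1],0],
  [70,[-0.3,-1,0.5],0],
  [70,[-0.3,-1,0],0],
  [70,[-0.3,-1,0],0],
  [70,[-0.3,-1,0],0],
  [70,[-0.3,-1,0],0],
  [70,[-0.3,-1,0],0],
  [70,[-0.3,-1,0],0],
])

```text
t: 41.8
position: [0.5809, -0.2892, 0.24]
ee_rot: [[-0.998, -0.059, 0.0], [-0.059, 0.998, -0.0], [-0.0, -0.0, -1.0]]
wrist_force: [0.3, 0.8, 0.5]
grip_width: 0.0652
grasp_force: 0.0
```

```bash
python3 - <<'E'
from h import *
print(r.sense()['t'],r.sense()['position'])
b=[]
for n,c in(('side',(160,110,380,275)),('scene',(200,80,400,290))):
    im=get_image(n)[c[1]:c[3],c[0]:c[2],::-1];b.append(cv2.resize(im,(400,int(400*im.shape[0]/im.shape[1])),interpolation=cv2.INTER_CUBIC)[:420])
h=max(x.shape[0] for x in b);b=[np.pad(x,((0,h-x.shape[0]),(0,0),(0,0))) for x in b]
cv2.imwrite('pics/e4.png',np.hstack(b))
E
```

```text
41.8 [ 0.58085072 -0.28919632  0.23996094]
```

View pics/e4.png

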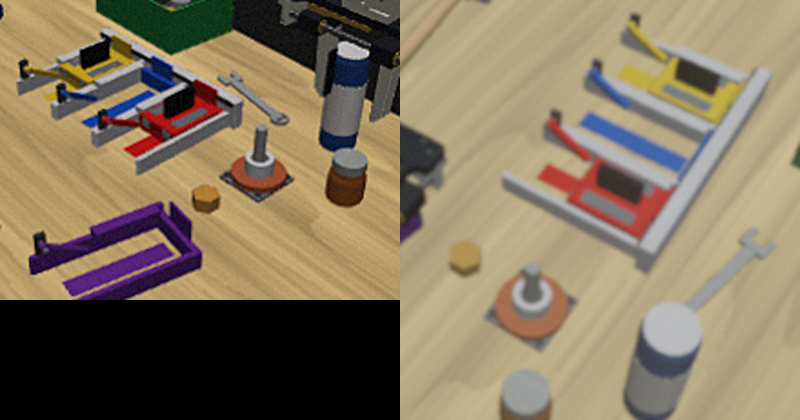

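```bash
python3 -c "
from h import *
print(order.hand_in())"
```

```text
the job is handed in; nothing more can be done
None
```

I handed the job in at about 42 s: the red and yellow cases are fully home with their catches down behind them, and the one wheel is hub up, flat on the post's foot plate. There was no blue case or second wheel, and I left the jar and nut alone; the hand-in gave no verdict.

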